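# Level the inspection stand and aim its mirror at the green register pin

## Robot

A 7-joint arm with a two-finger parallel gripper is mounted at the origin on the work surface. World frame = base frame: x ahead of the robot, y to its left, z up, the work surface at z = 0. Lengths are in mm, angles in rad, forces in N, time in s.
With the tool pointing down it reaches from about 400 to 875 mm from the base axis. Payload 19.3 kg.
Tool frame: the origin (TCP) lies at the very end of the fingers, on their centre line; the grasp point (between the pads) lies 19 mm behind it (grip_point_offset is the z of the grasp point in the tool frame, in mm); z points along the fingers, y is the line along which they close (so a half turn about z gives the same grasp; the last joint's range is limited). The gripper opens to 85 mm and grips with 20 to 120 N. Pads are 22 mm wide; open, the fingers measure 114 mm over their backs; the gripper's body (76 mm by 85 mm) begins 54 mm behind the grasp point. The pads swing forward as they close: fully open they stand 13 mm farther back than shut.
Start: joints at [-1.364, 0.521, -0.036, 1.599, 0.021, 1.021, -0.113], TCP at [170.818, 601.195, 231.291] pointing down, gripper open.
Joint ranges: [-2.91, 2.91], [-0.3, 2.13], [-1.5, 1.42], [0.17, 2.43], [-1.26, 4.41], [0.16, 1.93], [-2.52, 2.52]. Speed limits (rad/s): [1.89, 1.89, 2.39, 2.39, 3.01, 3.01, 3.01].

## Interface

Orientations are given as a 3x3 rotation matrix whose columns are the frame's x, y, z axes.
In Python, from workcell import movep, movel, goto_joints, open_gripper, clamp, wait, inverse_kinematics, read_state, camera, PlanningError, finish_job, grip_point_offset gives the robot as it stands. Calls block until the motion is done:
- movep(position, orientation): joint-space move of the TCP to a pose.
- movel(position, frame=None, max_speed=150, guard=None): straight line of the TCP; frame=None keeps the orientation; max_speed is the mean speed in mm/s. With guard (N) it stops when the force on the tool has changed by that much, and returns True; else False.
- goto_joints(angles): joint-space move.
- open_gripper() and clamp(): open the fingers fully, or close them until they stop; the grip force is fixed at half the most.
- wait(seconds).
- inverse_kinematics(position, orientation): joint angles nearest the present ones, or None.
- read_state(): the state.
- camera(name): name is "side" or "top"; returns a dict with "image" (400x640x3 uint8, blue, green, red), "range_z" (400x640 float32, mm along the optical axis (not along the pixel's ray), 0 where there is no reading), "fx", "fy", "cx", "cy" (pixels), "dist_coeffs" ([k1, k2, p1, p2, k3] as OpenCV has them; the pictures are not rectified), "cam_to_world" (4x4, takes a point from camera to world coordinates). Camera axes: x right, y up, looking along -z (the intrinsics and any distortion apply to the point x, -y, -z); pixel columns grow to the right and rows downward; lengths in mm; the calibration is good to about 2 mm. A picture is of the moment at which its call begins.
A pose or a line that the arm cannot do raises PlanningError and nothing moves.
- finish_job(): hands the job in; it is judged then, once.
The state is a dict: "time": time; "qpos": joint angles; "qvel": joint speeds; "joint_efforts": joint torques, N m; "eef_pos": TCP position; "tool_rot": TCP orientation; "ft_force": force on the tool from outside, world axes, zero at the start; "torque": the same for the moment, N m; "finger_gap": finger opening in mm; "gripper_force": force on a finger pad.
Only numpy, scipy, OpenCV 4.12 (cv2) and the standard library are available. Lean on these libraries where they do the work, as an engineer would, in place of code of your own. Each camera call takes 0.05 s, during which the arm holds its last target. There are 200 camera calls.

## Task

Level the plate of the little inspection stand by turning its red levelling knob, then take the orange tab on top of the spring-return mirror and turn the mirror until the camera's red aiming line, reflected by it, points straight at the green ball, so that the camera sees that ball in the mirror. Finish while still gripping the tab and holding the mirror still at that angle, without letting go. Leave the tin, the spool and the bottle where they stand.

Things in the scene. Friction and masses are not known exactly. Their poses are not given: they have to be found in the camera images.
- foot_knob (a joint): Levelling knob: angle in rad, 0 to 3, growing clockwise seen from above; it stays where it is left (friction about 0.05 N m). Each rad clockwise raises the robot-side (near) end of the plate and changes joint plate by +0.1 rad: plate = 0.1 x (foot_knob - 1.5), so level at 1.5. It starts between 0.2 and 0.95, so it always has to be turned clockwise at first.
- foot_knob_grip (a point): Centre of the knob's upright red grip bar, 82 mm above the table, 125 mm from the mirror's axis at the robot end of the stand. The bar is 40 mm long along this frame's x, 12 mm thick along its y and 26 mm tall (69 to 95 mm above the table), on a black disc of 44 mm diameter; it turns about its vertical z axis.
- plate (a joint): Tilt in rad of the hinged aluminium plate (275 x 106 mm, its top 56 mm above the table when level) that carries mirror and camera; 0 = level, negative = robot-side end low. The hinge runs across the stand, 50 mm above the table, right under the mirror. A yellow-green vial on the plate shows a white bubble that stands between two black marks when level and moves 1.5 mm for each 0.01 rad.
- plate_lens (a point): Front of the lens of the small black bench camera (box 50 x 46 x 42 mm) on the plate, 128 mm from the mirror's axis, 120 mm above the table when level. The camera looks level at the mirror's centre; its red aiming line (4 mm thick) is drawn from here to the mirror.
- mirror: Upright mirror, black frame 66 mm wide, 60 mm tall (90 to 150 mm above the table when level), 10 mm thick, its reflecting face in the plane of the turning axis. Origin on the plate's hinge axis, 50 mm above the table, 70 mm under the mirror's centre; z = turning axis (vertical when level), x = normal out of the reflecting face. A spring (0.08 N m/rad) keeps it facing the camera and brings it back there when let go; it can be turned 1.1 rad either way.
- mirror_tab (a point): Middle of the gripping part of the orange tab on top of the mirror, on the turning axis, 175 mm above the table when level. The tab is 10 mm thick along this frame's x (the mirror's normal), 28 mm wide along its y, and reaches from 150 to 192 mm above the table. Gripped across its thickness from above, it turns with the gripper about the vertical.
- beam: The reflected part of the camera's red aiming line, drawn 188 mm long and 4 mm thick (a look only, nothing to hit). Origin at the mirror's centre on the turning axis, 120 mm above the table; x points along the reflected line, z along the turning axis. It obeys the law of reflection: it turns by twice the mirror's angle, and at rest goes straight back to the camera. It must pass through the green ball.
- green_ball (a point): Centre of the green ball, the marker: 36 mm diameter, 120 mm above the table, on a steel pin on a fixed wooden bag form (100 x 60 mm, 72 mm tall). It stands to the left or the right of the stand, 205 to 260 mm from the mirror's axis.
- blue_ball (a point): Centre of the blue ball on the other, alike form on the opposite side of the stand: not the one wanted.
- stand: Fixed grey base of the inspection stand, 370 x 130 x 12 mm. Origin on the table exactly under the mirror's turning axis; x points to the camera (away from the robot), y to the left.
- tin: Bystander: green tin with a steel lid, 66 mm diameter, 52 mm tall; origin at the centre of its underside.
- spool: Bystander: blue spool, 44 mm diameter, 46 mm tall; origin at the centre of its underside.
- glue: Bystander: white bottle with a red cap, 44 mm diameter, 100 mm tall; origin at the centre of its underside.
There are look-alikes about, which are no part of the job. Leave any pink look-alike of the part that bears green_ball alone.

How it is judged (in metres and radians):
On the way, in this order (a step that is already met when the one before it is completed fails the run):
1. the plate is level (value of joint plate between -0.025 and 0.025 rad), for 0.2 s.
2. the fingers hold the mirror so that the aiming line lands on the green ball, plate still level (all of step 1 and y of green_ball in the frame of beam between -0.018 and 0.018 m and z of green_ball in the frame of beam between -0.018 and 0.018 m and x of green_ball in the frame of beam above 0.1 m and contact force between the fingers and mirror above 1 N), for 0.5 s.
At the end, for the whole second after the job is handed in: The plate is level within 0.025 rad (1.4 degrees); the fingers press on the mirror or its tab (over 1 N) and hold it still (under 0.2 rad/s) with the reflected aiming line passing within 18 mm (the ball's radius) of the green ball's centre, sideways and in height, through the last second (all of step 2 and angular speed of mirror below 0.2 rad/s); the arm keeps its last pose, push and grip.
It fails at once if the tin was pushed from its place (over 20 mm) (distance of tin from where it was at the start of the episode above 0.02 m).
It fails at once if the spool was pushed from its place (over 20 mm) (distance of spool from where it was at the start of the episode above 0.02 m).
It fails at once if the glue was pushed from its place (over 20 mm) (distance of glue from where it was at the start of the episode above 0.02 m).
It also fails if it takes over 48 s, if anything falls off the work surface, if the arm or the gripper's body presses on something with over 40 N, if the wrist force passes 120 N, or if a joint passes its speed limit or range.

## Working session

There is one attempt and no reset: what is moved stays moved. The work goes in short steps, each a Python script; the robot and the scene stay as the last script left them, time stands still between calls to the robot, and variables do not carry over. Pictures are saved under pics/ and viewed, at most 10 in all, crops included, and the job is handed in when it is done.

```bash
mkdir -p pics
cat > h.py <<'E'
import numpy as np, cv2
from workcell import *
def px2w(c,u,v,r=None,z=None):
    K=np.array([[c["fx"],0,c["cx"]],[0,c["fy"],c["cy"]],[0,0,1]])
    x,y=cv2.undistortPoints(np.array([[[u,v]]],float),K,np.array(c["dist_coeffs"],float))[0,0]
    d=np.array([x,-y,-1.]);T=np.array(c["cam_to_world"])
    if z is not None:
        w=T[:3,:3]@d; s=(z-T[2,3])/w[2]
        return T[:3,3]+s*w
    if r is None: r=c["range_z"][int(round(v)),int(round(u))]
    return (T@np.r_[d*r,1])[:3]
def crop(c,name,u0,v0,u1,v1,s): cv2.imwrite(f"pics/{name}.png",cv2.resize(c["image"][v0:v1,u0:u1],None,fx=s,fy=s,interpolation=cv2.INTER_CUBIC))
E
python3 - <<'E'
from h import *
import pickle
for n in("top","side"):
    c=camera(n);pickle.dump(c,open(n+".pkl","wb"));cv2.imwrite(f"pics/{n}0.png",c["image"]);print(n,c["cam_to_world"],c["fx"])
print(read_state())
E
```

```text
top [[ 2.37218013e-02  9.87626628e-01 -1.55019098e-01  4.28156081e+02]
 [-9.99520227e-01  2.03413415e-02 -2.33569263e-02  1.91957643e+01]
 [-1.99146259e-02  1.55498792e-01  9.87635324e-01  1.04495816e+03]
 [ 0.00000000e+00  0.00000000e+00  0.00000000e+00  1.00000000e+00]] 372.12638267705114
side [[ 8.68048452e-01  3.75505035e-01 -3.24788938e-01  2.63833340e+02]
 [-4.96477970e-01  6.58153565e-01 -5.65988967e-01 -5.32895082e+02]
 [ 1.22929021e-03  6.52556398e-01  7.57739161e-01  8.51508179e+02]
 [ 0.00000000e+00  0.00000000e+00  0.00000000e+00  1.00000000e+00]] 406.9991470291276
{'time': 0.1, 'qpos': array([-1.36419736,  0.52192101, -0.03632604,  1.59988509,  0.02117437,
        1.02109383, -0.11280424]), 'qvel': array([ 1.14552944e-04, -2.19971883e-03,  5.52403532e-04,  8.01559933e-06,
       -1.73173917e-04,  2.77328463e-04, -6.37413918e-04]), 'joint_efforts': array([ 1.87941499e-03, -9.28484988e+01,  1.98362812e+00, -3.70523679e+01,
        1.82056054e-02,  5.51475881e-03, -2.53871463e-05]), 'eef_pos': array([170.74975008, 600.94875321, 230.82771057]), 'tool_rot': array([[-9.61926664e-01,  2.73307606e-01, -2.12450424e-04],
       [ 2.73307685e-01,  9.61926245e-01, -8.98824889e-04],
       [-4.12940397e-05, -9.22667961e-04, -9.99999573e-01]]), 'ft_force': array([-0.99587712, -0.16371081, -0.86195206]), 'torque': array([0.03469759, 0.00149741, 0.05359124]), 'gripper_force': 0.0, 'finger_gap': 85.51539584477258}
```

View pics/top0.png

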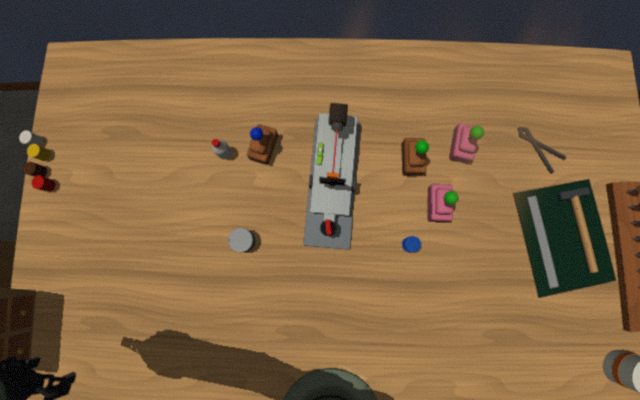

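View pics/side0.png

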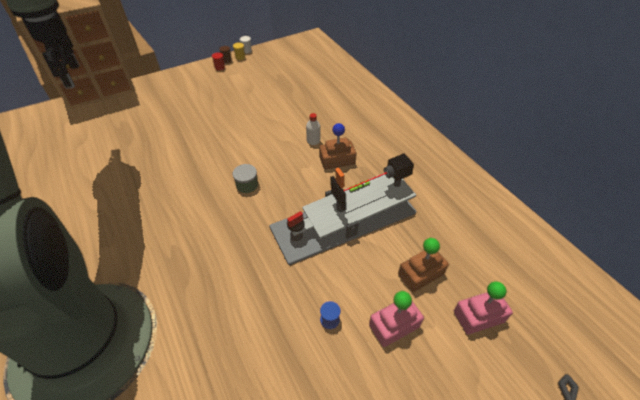

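Green-ball candidates in the top view are the brown form at (422,147), pink at (477,132) and pink at (451,198). In the side view they are at (431,245), (497,290) and (403,300). By the description it is the brown one. I'll check that choice, the knob and the mirror in crops.

Run:
```python
from h import *
import pickle
c=pickle.load(open("top.pkl","rb"));s=pickle.load(open("side.pkl","rb"))
a=cv2.resize(c["image"][95:255,290:450],None,fx=3.7,fy=3.7,interpolation=cv2.INTER_CUBIC)
cv2.imwrite("pics/c1.png",a)
crop(s,"c2",260,140,460,290,4)
for n,k in(("top",c),("side",s)):
    h=cv2.cvtColor(k["image"],cv2.COLOR_BGR2HSV)
    for nm,lo,hi in(("green",(50,150,60),(70,255,255)),("red",(0,200,90),(4,255,255)),("orange",(7,200,120),(14,255,255))):
        m=cv2.inRange(h,lo,hi);N,_,st,ce=cv2.connectedComponentsWithStats(m)
        for i in range(1,N):
            if st[i,4]>12:
                u,v=ce[i];z={"green":120,"red":90,"orange":190}[nm]
                print(n,nm,st[i],ce[i].round(1),px2w(k,u,v,z=z).round(1))
```

```text
top green [473 127   8   7  41] [476.9 130.2] [ 765.7 -367.9  120. ]
top green [416 141  12  13 125] [421.5 146.8] [ 716.9 -220.6  120. ]
top green [445 192  13  12 126] [450.7 197.4] [ 586.1 -291.9  120. ]
top red [212 140   7   6  32] [215.1 142.2] [729.4 325.1  90. ]
top red [ 32 175  12  14 123] [ 37.6 181.6] [613.2 826.3  90. ]
top red [326 221   6  14  65] [328.  227.4] [506.6  16.1  90. ]
top orange [328 173  10   4  30] [332.5 174.9] [622.2   8.4 190. ]
side green [424 238  15  15 178] [431.  245.1] [ 717.  -221.5  120. ]
side green [488 282  18  16 228] [496.4 289.6] [ 760.  -367.1  120. ]
side green [395 292  16  17 219] [402.4 299.6] [ 585.8 -293.2  120. ]
side red [213  53   9   7  24] [217.1  55.6] [601.5 784.5  90. ]
```

View pics/c1.png

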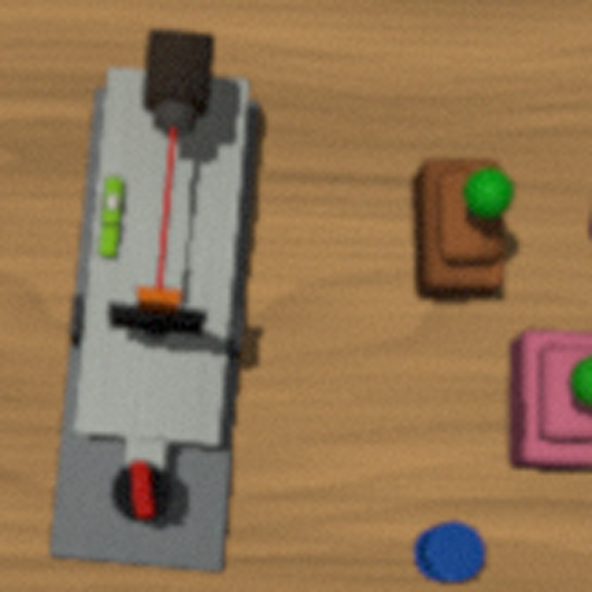

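View pics/c2.png

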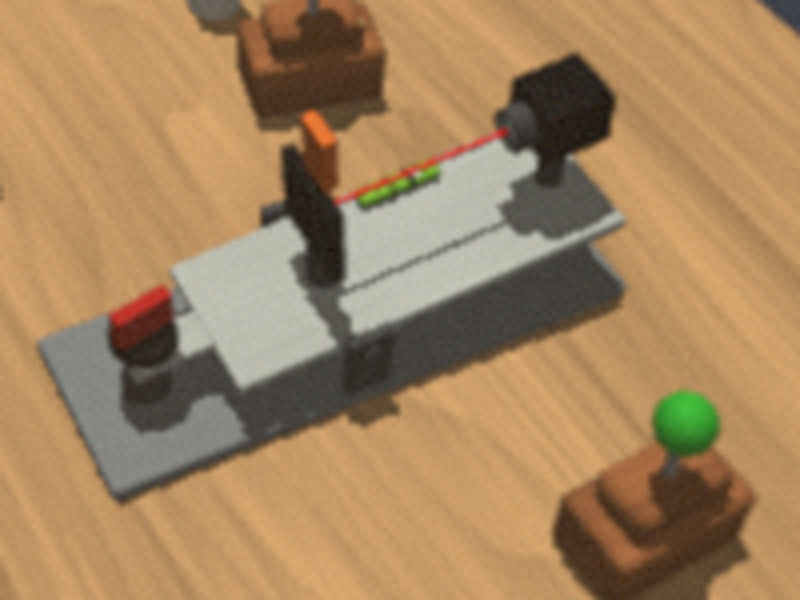

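The close crop confirms the brown form at about (717,-221,120). The knob bar is at top (328,227) and the tab is at (332,175). Next: plate tilt from range data, stand direction and bar angle.

```bash
cat >> h.py <<'E'
def cloud(c,poly):
    m=np.zeros((400,640),np.uint8);cv2.fillPoly(m,[np.int32(poly)],1)
    vs,us=np.nonzero(m&(c["range_z"]>0))
    return np.array([px2w(c,u,v) for u,v in zip(us,vs)])
def plane(P):
    for _ in range(3):
        A=np.c_[P[:,:2],np.ones(len(P))];k=np.linalg.lstsq(A,P[:,2],rcond=None)[0];r=P[:,2]-A@k
        P=P[abs(r)<2.5*r.std()+.1]
    return k,r.std(),len(P)
def C1(u,v): return 290+u/3.7-.365,95+v/3.7-.365
PL=[[C1(*p) for p in q] for q in ([(118,100),(140,100),(135,170),(130,290),(112,290),(88,420),(85,420),(95,300)],[(95,340),(195,355),(205,420),(88,420)],[(210,220),(230,150),(225,330),(208,300)])]
def tilt(c):
    k,s,n=plane(np.vstack([cloud(c,PL[1]),cloud(c,PL[0])]))
    t,s2,n2=plane(cloud(c,[(360,180),(390,180),(390,240),(360,240)]))
    return k,s,n,t,s2,n2
E
python3 - <<'E'
from h import *
import pickle
c=pickle.load(open("top.pkl","rb"))
for x in tilt(c): print(np.round(x,4))
f=lambda u,v,z:px2w(c,*C1(u,v),z=z)[:2].round(1)
print("bar",f(137,462,95),f(148,520,95))
print("knobdisc",f(141,493,69))
print("base near",f(52,555,12),f(224,570,12),"platefar",f(108,68,63),f(249,80,63),"platenear",f(75,432,49),f(219,446,49))
print("line",f(160,290,120),f(175,127,125))
print("mirror ends",f(110,312,145),f(205,322,145))
print("tin/spool", px2w(c,242,240,z=52),px2w(c,412,244,z=46),px2w(c,216,143,z=100))
E
```

```text
[ 6.92000e-02 -2.70000e-03  1.37319e+01]
1.9368
1081
[1.0000e-04 1.9000e-03 1.6375e+00]
1.7922
1851
bar [526.5  20. ] [486.5  11.7]
knobdisc [507.1  16.8]
base near [463.9  82.1] [455.7 -46.3] platefar [826.7  47.9] [819.1 -58.1] platenear [552.2  65.7] [544.2 -39.3]
line [642.9   6.6] [758.7  -1.8]
mirror ends [621.4  40.1] [615.9 -23.4]
tin/spool [470.70275454 245.47150536  52.        ] [ 470.53578138 -209.06097449   46.        ] [724.12737177 319.31536394 100.        ]
```

Tilt is about -0.070 rad, so the knob is at about 0.80 and needs about +0.70 rad clockwise. Stand heading is about -0.066 and the bar centre is about (506.6,16).

```bash
cat >> h.py <<'E'
def R(a): # tool x at heading a, pointing down
    return np.array([[np.cos(a),np.sin(a),0],[np.sin(a),-np.cos(a),0],[0,0,-1.]])
E
python3 - <<'E'
from h import *
for p,a in(((506.6,16,73),.2),((506.6,16,73),-.5),((632,8,168),1.5),((632,8,168),.93)):
    for k in(0,np.pi,-np.pi):
        q=inverse_kinematics(list(p),R(a+k)); print(p,a,k,None if q is None else np.round(q,2))
s=read_state();movel([*s["eef_pos"][:2],300])
movep([506.6,16,260],R(.2) if inverse_kinematics([506.6,16,260],R(.2)) is not None else R(.2+np.pi))
movel([506.6,16,150])
s=read_state();print(s["time"],s["qpos"].round(2),s["eef_pos"],s["tool_rot"].round(2))
c=camera("side");crop(c,"k1",240,130,400,270,4)
E
```

```text
(506.6, 16, 73) 0.2 0 [-0.54  0.66  0.54  2.05 -0.6   0.59 -0.95]
(506.6, 16, 73) 0.2 3.141592653589793 [-0.15  0.58 -0.    2.03  0.    0.53  1.62]
(506.6, 16, 73) 0.2 -3.141592653589793 [-0.15  0.58 -0.    2.03  0.    0.53  1.62]
(506.6, 16, 73) -0.5 0 [-0.81  0.89  1.01  2.06 -1.06  0.85 -1.22]
(506.6, 16, 73) -0.5 3.141592653589793 [-0.24  0.59  0.12  2.04 -0.14  0.53  1.05]
(506.6, 16, 73) -0.5 -3.141592653589793 [-0.24  0.59  0.12  2.04 -0.14  0.53  1.05]
(632, 8, 168) 1.5 0 [-0.45  0.67  0.54  1.66 -0.41  0.93  0.17]
(632, 8, 168) 1.5 3.141592653589793 [ 0.61  0.95 -1.28  1.6   0.93  1.32  2.26]
(632, 8, 168) 1.5 -3.141592653589793 [ 0.61  0.95 -1.28  1.6   0.93  1.32  2.26]
(632, 8, 168) 0.93 0 [-0.54  0.71  0.69  1.66 -0.53  0.96 -0.3 ]
(632, 8, 168) 0.93 3.141592653589793 [-0.06  0.6  -0.06  1.64  0.05  0.9   2.36]
(632, 8, 168) 0.93 -3.141592653589793 [-0.06  0.6  -0.06  1.64  0.05  0.9   2.36]
3.9917 [-0.66  0.56  0.71  2.01 -0.52  0.76 -1.  ] [506.99111138  15.93536922 150.66203366] [[ 0.98  0.2   0.  ]
 [ 0.2  -0.98  0.  ]
 [ 0.    0.   -1.  ]]
```

View pics/k1.png

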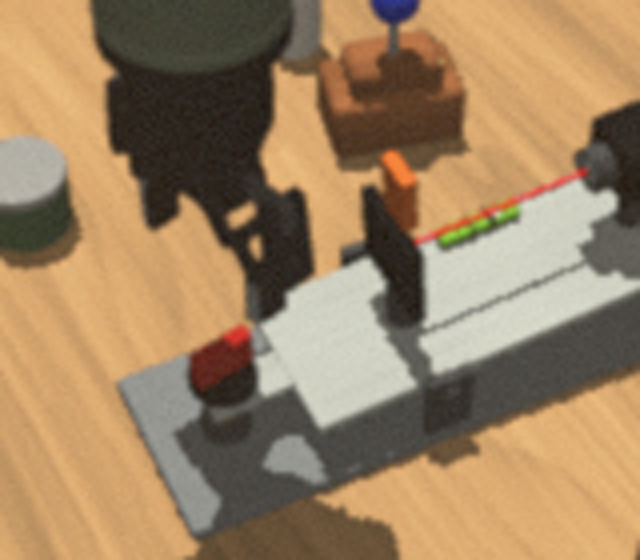

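The fingers, at crop pixels (155,210) and (275,300), straddle the line over the bar at (220,350). Descend, grip, turn 0.70 rad clockwise and measure.

```bash
cat >> h.py <<'E'
def turn(p,a0,a1,step=.12):
    n=max(1,int(np.ceil(abs(a1-a0)/step)))
    for a in np.linspace(a0,a1,n+1)[1:]: movel(p,R(a))
def st(m=""):
    s=read_state();x=s["tool_rot"][:,0]
    print(m,round(s["time"],2),"p",s["eef_pos"].round(1),"head",round(np.arctan2(x[1],x[0]),3),"gap",round(s["finger_gap"],1),"gf",round(s["gripper_force"],1),"F",s["ft_force"].round(1),"T",s["torque"].round(2),"q",s["qpos"].round(2))
E
python3 - <<'E'
from h import *
print(movel([506.6,16,74],max_speed=100,guard=15));st("down")
clamp();st("clamp")
turn([506.6,16,74],.2,-.5);st("turned")
c=camera("top")
for x in tilt(c): print(np.round(x,4))
crop(c,"k2",290,95,390,245,4)
E
```

```text
False
down 4.95 p [506.9  15.9  74.4] head 0.2 gap 85.3 gf 0.0 F [-0.1  0.3  0.3] T [ 0.   -0.01  0.04] q [-0.57  0.67  0.58  2.05 -0.64  0.61 -0.91]
clamp 5.64 p [507.1  15.7  74.2] head 0.2 gap 10.8 gf 60.2 F [ 2.  -2.5  4.2] T [-0.61 -0.6  -0.05] q [-0.56  0.67  0.58  2.05 -0.64  0.6  -0.91]
turned 7.24 p [507.2  16.2  74.2] head -0.496 gap 10.8 gf 60.7 F [4.  1.8 9.2] T [ 0.22 -0.98  0.09] q [-0.68  0.74  0.76  2.05 -0.83  0.68 -1.43]
[-1.815900e+00  3.231000e-01  1.408527e+03]
39.4037
1093
[-5.280000e-01  3.080100e+00  6.935522e+02]
89.7011
1884
```

View pics/k2.png

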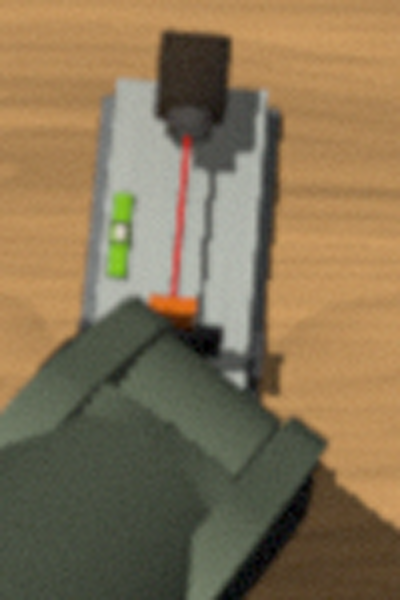

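The bubble at (120,233) sits at the vial's middle (120,235), so the plate is close to level. Release, back off sideways, and measure tilt and tab.

Run:
```python
from h import *
open_gripper();movel([507,16,260]);movel([440,190,300],R(.2),max_speed=250);st()
c=camera("top");t=tilt(c)
for x in t: print(np.round(x,4))
crop(c,"t1",300,105,360,185,7)
u=None
for n in("top","side"):
    k=c if n=="top" else camera("side")
    h=cv2.cvtColor(k["image"],cv2.COLOR_BGR2HSV)
    m=cv2.inRange(h,(6,170,100),(14,255,255));m[:130]=0;m[:,:315]=0;m[:,360:]=0;m[230:]=0
    N,_,s,ce=cv2.connectedComponentsWithStats(m)
    i=1+np.argmax(s[1:,4]);print(n,s[i],ce[i],[px2w(k,*ce[i],z=z).round(1) for z in(175,192)])
```

```text
10.31 p [440.3 188.6 299.7] head 0.196 gap 85.3 gf 0.0 F [ 0.3 -0.4  0.1] T [-0.06 -0.    0.03] q [-1.31  0.33  1.01  1.92 -0.32  1.07 -1.54]
[1.02000e-02 9.20000e-03 5.12746e+01]
2.445
1112
[4.0000e-04 7.0000e-04 1.3336e+00]
1.8313
1857
top [328 169  11   5  44] [332.97727273 171.31818182] [array([634.3,   7.2, 175. ]), array([630.3,   7.4, 192. ])]
side [338 166   9  20  75] [343.02666667 173.46666667] [array([635.5,  10.3, 175. ]), array([626.2,  -3.4, 192. ])]
```

View pics/t1.png

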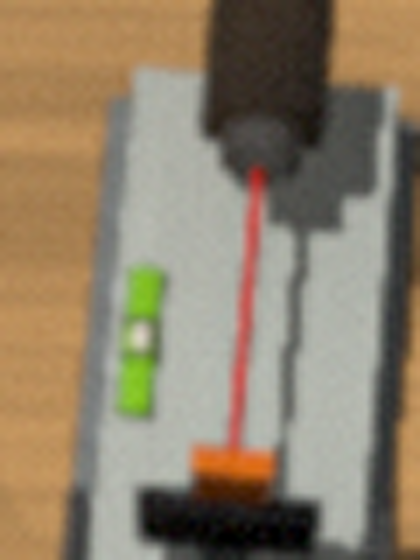

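The bubble (140,338) stands between its marks (318 and 358), so the plate is level. The tab is at about (632,8), with the mirror facing -0.066. Required turn: half of (-1.215 + 0.066), about -0.575 rad.

Run:
```python
from h import *
a=1.505;p=[632,8,162]
movep([632,8,260],R(a));st("above")
print(movel(p,max_speed=100,guard=12));st("down")
clamp();st("clamp")
turn(p,a,a-.575);wait(.3);st("turned")
c=camera("top");a1=cv2.resize(c["image"][100:200,290:440],None,fx=5,fy=5,interpolation=cv2.INTER_CUBIC);cv2.imwrite("pics/m1.png",a1)
c=camera("side");crop(c,"m2",300,140,460,290,4)
```

```text
above 11.92 p [631.9   8.5 260. ] head 1.504 gap 85.4 gf 0.0 F [ 0.1  0.3 -0.3] T [ 0.05  0.01 -0.01] q [-0.45  0.56  0.54  1.57 -0.31  1.1   0.09]
False
down 13.05 p [632.3   8.  162.6] head 1.505 gap 85.1 gf 0.0 F [-0.2 -0.2  0.2] T [ 0.06 -0.01  0.02] q [-0.42  0.66  0.49  1.66 -0.37  0.91  0.14]
clamp 13.72 p [632.3   8.  162.2] head 1.505 gap 9.0 gf 58.7 F [ 0.8 -0.2  1.5] T [-0.04 -0.47  0.02] q [-0.42  0.66  0.48  1.66 -0.37  0.91  0.14]
turned 15.36 p [632.5   7.9 162.2] head 0.935 gap 8.7 gf 59.2 F [ 6.5 -0.8  0.8] T [-0.12 -1.52  0.02] q [-0.51  0.7   0.64  1.67 -0.5   0.94 -0.32]
```

View pics/m1.png

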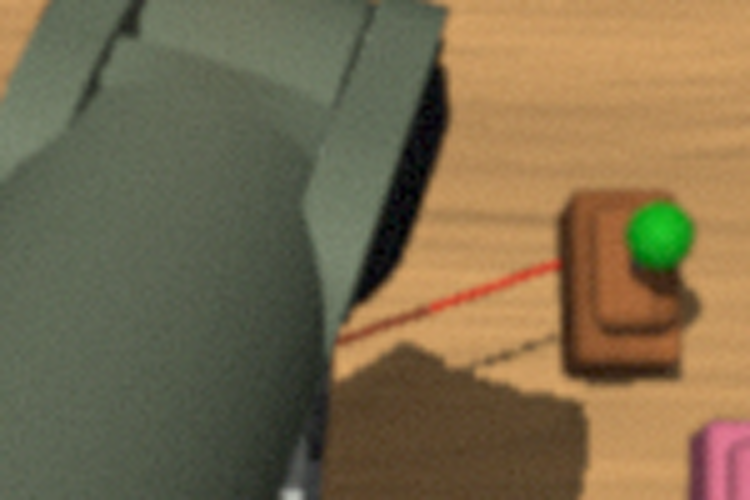

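View pics/m2.png

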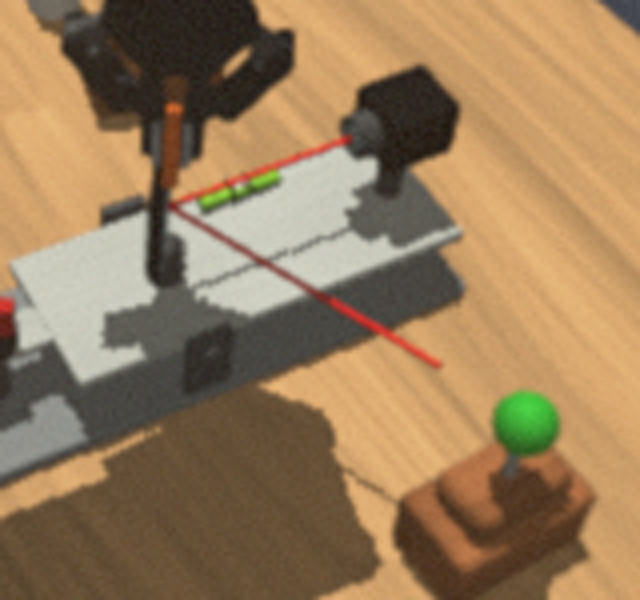

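The reflected line extends to (660,230) in the top crop against the ball at (660,236), about 3 mm off. In the side crop it reaches (527,418) against (527,423), about 2 mm off. The bubble is still centred at (240,188), so I'm handing in.

Run:
```python
from h import *
wait(.5);st();print(finish_job())
```

```text
15.96 p [632.6   7.9 162.2] head 0.935 gap 8.9 gf 59.2 F [ 7.7 -1.   0. ] T [-0.14 -1.55  0.08] q [-0.51  0.7   0.64  1.67 -0.5   0.94 -0.32]
the job is handed in; nothing more can be done
None
```

I levelled the plate and turned the mirror so the aiming line passes about 3 mm from the green ball's centre, then handed the job in at about 16 s with the tab still gripped; no verdict was returned, and the arm went nowhere near the tin, spool or bottle.

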